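# Pry open the terminal box on the test bench

### The job

The blue cover of the terminal box is held shut by a spring catch: pick up the orange-handled pry bar, work its blade into the slot above the yellow sill without ramming it against the box, lever the cover free and swing it back past upright with the bar, so that it stays open. Then lay the bar back on the black mat, level, handle the same way up as it was, wholly on the mat, without letting it fall. Do not touch the cover with the gripper or arm, and leave the meter, bottle and mouse where they are.

Things in the scene. Friction and masses are not known exactly. Their poses are not given: they have to be found in the camera images.
- termbox: Fixed grey plastic terminal box, 140 (its x) x 160 (its y) x 120 mm high, open at the top and closed by the blue cover. Origin at the centre of its underside on the bench, z up. Its -x face is the front, which carries the yellow sill and the slot; the hinge is along the +x top edge. Walls 6 mm thick. It cracks if the bar is forced against it and its cover with more than 100 N.
- sill (a point): Middle of the outer top edge of the yellow sill, 115 mm above the bench; axes as the box's. The sill is a flat shelf 60 mm wide (box y) that runs 20 mm from here in +x to the box's front face. This outer edge is the natural fulcrum: with the blade fully in, pitching the bar 25 to 35 degrees tip-up (handle pressed down) frees the catch. Nothing stands on the bench below the sill.
- slot (a point): Middle of the slot's lower edge, in the box's front face, at the sill's level; axes as the box's. The shut cover's front edge is flush with the front face and its underside lies 5 mm above the sill's level: the slot is 60 mm wide (box y) and 5 mm high. An upright rib inside stops a blade 20 mm behind the front face.
- cover (a joint): Angle of the blue cover, rad: 0 shut, grows as the front edge rises, 1.57 upright, stop at 2.0. A spring catch holds it shut: about 16 N upward near the front edge is needed until about 0.06 rad, and then it pops free; after that only hinge friction (about 0.2 N m) resists, and the cover stays where it is left.
- cover_hinge (a point): Middle of the cover's hinge axis (along its y), at the cover's underside, at the box's +x top edge, 120 mm above the bench. Site turns with the cover.
- cover_edge (a point): Middle of the front edge of the cover, at its underside, 140 mm from the hinge axis. The cover is a plate 140 x 160 x 6 mm, 0.16 kg, blue with a white panel on top.
- prybar_grip (a point): Centre of the pry bar's handle (halfway up). Orange handle 90 mm long (bar's x), 20 mm wide (y), 26 mm high (z); the bar's x axis points to the blade's tip, z is up as it lies. Whole bar 180 mm long, about 0.13 kg, balance point about 20 mm ahead of this point.
- prybar_tip (a point): End of the steel blade, 135 mm from the handle's centre along the bar's x, at mid-height of the handle; the blade is 16 mm wide, 3 mm thick and sticks out 90 mm from the handle. Axes as the bar's.
- prybar: The loose pry bar itself: its origin is under the centre of the handle, 13 mm below prybar_grip; axes as the bar's.
- mat: Fixed black rubber mat on the bench, 250 (its x) x 120 (its y) x 4 mm thick, origin at the centre of its underside. The bar starts lying on it.
- meter: Bystander: black handheld meter lying flat, 160 x 78 x 30 mm, origin under its centre.
- spray: Bystander: standing green bottle, 52 mm across, 140 mm high, origin under its centre.
- mouse: Bystander: white computer mouse, 105 x 60 x 22 mm, origin under its centre.
There are look-alikes about, which are no part of the job. There is more than one size of the termbox; the one meant has the size given above. Of the things that look like the prybar, take the one that is nearest to the robot's base at the start.

How it is judged:
On the way, in this order (a step that is already met when the one before it is completed fails the run):
1. the bar's blade has freed the cover: it is ajar (over 0.10 rad) with the bar bearing on it (value of joint cover between 0.1 and 1.4 rad and contact force between prybar and cover above 0.2 N), for 0.05 s.
2. the cover has been swung back past upright (over 1.6 rad) (value of joint cover above 1.6 rad), for 0.2 s.
At the end, for the whole second after the job is handed in: The cover stands open past upright (over 1.6 rad) and the pry bar lies still, released, level within 0.15 rad, handle the way up it was, wholly on the mat: handle centre and blade tip both over it, and handle centre under 24 mm above the bench (value of joint cover above 1.6 rad and linear speed of prybar below 0.02 m/s and x of prybar_grip in the frame of mat between -0.125 and 0.125 m and y of prybar_grip in the frame of mat between -0.06 and 0.06 m and x of prybar_tip in the frame of mat between -0.125 and 0.125 m and y of prybar_tip in the frame of mat between -0.06 and 0.06 m and height (world z) of prybar_grip below 0.024 m and angle between prybar's own z axis and vertical below 0.15 rad); the robot touches nothing.
It fails at once if the bar is forced hard against the box (over 100 N) (contact force between prybar and termbox above 100 N).
It fails at once if the gripper or arm pushes the cover (over 2 N) (contact force between any of the fingers, the arm and cover above 2 N).
It fails at once if the bar is let fall (faster than 0.8 m/s, out of the fingers) (linear speed of prybar above 0.8 m/s and contact force between the fingers and prybar below 0.1 N).
It fails at once if the meter, bottle or mouse is moved more than 30 mm (distance of any of meter, spray, mouse from where it was at the start of the episode above 0.03 m).
It also fails if it takes over 66 s, if anything falls off the work surface, if the arm or the gripper's body presses on something with over 40 N, if the wrist force passes 120 N, or if a joint passes its speed limit or range.

### The arm

A 6-joint arm with a two-finger parallel gripper is mounted at the origin on the work surface. World frame = base frame: x ahead of the robot, y to its left, z up, the work surface at z = 0. Lengths are in m, angles in rad, forces in N, time in s.
With the tool pointing down it reaches from about 0.275 to 0.725 m from the base axis. Payload 15.9 kg.
Tool frame: the origin (TCP) lies midway between the tips of the shut fingers; the grasp point (between the pads) lies 19 mm behind it (robot.grasp_offset is the distance from the TCP to the grasp point, in m); z points along the fingers, y is the line along which they close (so a half turn about z gives the same grasp; the last joint's range is limited). The gripper opens to 85 mm and grips with 20 to 120 N. Pads are 22 mm wide; open, the fingers measure 114 mm over their backs; the gripper's body (76 mm by 85 mm) begins 54 mm behind the grasp point. The pads swing forward as they close: fully open they stand 13 mm farther back than shut.
Start: joints at [-1.114, 0.213, -0.034, 1.323, 0, 1.571], TCP at [0.221, -0.449, 0.231] pointing down, gripper open.
Joint ranges: [-2.98, 2.98], [-0.74, 1.72], [-1.14, 1.35], [-2.1, 2.04], [-1.57, 1.44], [-3.14, 3.14]. Speed limits (rad/s): [1.89, 1.89, 2.39, 2.57, 3.14, 3.14].

### API

Orientations are given as a rotation vector (axis times angle).
In Python, from bench import robot gives the robot as it stands.
- The arm moves only by the tool jog_arm, never from a script. Its argument "series" is a list that holds one entry, the list of rows, each a list of 7 numbers: the shift along the world's x, y, z in cm, then the turn, a rotation vector about the world's x, y, z in rad, then the opening, from 0 (shut) to 1 (fully open). A call has 1 to 20 rows; each row shifts and turns the commanded pose from where the row before left it; what a row does not reach is not made up. A row lasts 1/10 s, in which the tool goes at most 50 mm and 8.59 degrees, less where a joint would pass 70% of its speed; a pose out of reach is approached as far as the arm can. A call with a gripper value outside its range is refused whole. The fingers move at their own pace and stop on an object; "squeeze" is the grip in N (left out, the last holds). Time passes only in rows, so rows that do not move let the fingers close. It gives the time, the measured TCP pose, the force, the opening and the grip force at its end, in the units of the state.
- robot.state(): the state, without advancing time (a new reading comes with each control period).
- robot.read_camera(name): name is "scene" or "top"; returns a dict with "pixels" (480x640x3 uint8, red, green, blue), "vfov" (degrees; the focal length in pixels is half the picture's height over the tangent of half this angle, whatever the lens; pixels are square), "cx", "cy" (the principal point, pixels), "position" and "attitude" of the camera in the world. Camera axes: x right, y down, z forward; pixel columns grow to the right and rows downward; lengths in m; the calibration is good to about 2 mm. A picture is of the moment at which its call begins. There is no depth.
- robot.job_done(): hands the job in; it is judged then, once.
The state is a dict: "clock": time; "qpos": joint angles; "dq": joint speeds; "joint_efforts": joint torques, N m; "tcp_pos": TCP position; "tcp_rot": TCP orientation; "ft_force": force on the tool from outside, world axes, zero at the start; "ft_torque": the same for the moment, N m; "finger_gap": finger opening in m; "finger_force": force on a finger pad.
Only numpy, scipy, OpenCV 4.12 (cv2) and the standard library are available. Lean on these libraries where they do the work, as an engineer would, in place of code of your own. Each camera call takes 0.05 s, during which the arm holds its last target. There are 200 camera calls.

## Working session

There is one attempt and no reset: what is moved stays moved. The work goes in short steps, Python scripts to look and compute and a tool call to move; the robot and the scene stay as the last step left them, time stands still between calls to the robot, and variables do not carry over. Pictures are saved under pics/ and viewed, at most 10 in all, crops included, and the job is handed in when it is done.

Besides the shell and the picture viewer there is one more tool, called by a JSON object that holds its "method" and its "body". jog_arm: Moves the arm, as the interface text tells. Its arguments: {"type":"object","properties":{"series":{"type":"array","items":{"type":"array","items":{"type":"array","items":{"type":"number"}}}},"squeeze":{"type":"number"}},"required":["series"]}

```bash
ls; mkdir -p pics; python3 - <<'E'
from bench import robot
import cv2
print(robot.state())
for n in("scene","top"):
    c=robot.read_camera(n); cv2.imwrite(f"pics/{n}0.png",c["pixels"][:,:,::-1]); print(n,{k:v for k,v in c.items() if k!="pixels"})
E
```

```text
pics
{'clock': 0.0, 'qpos': array([-1.11403123e+00,  2.13363036e-01, -3.50691881e-02,  1.32352368e+00,
       -1.70341737e-06,  1.57079056e+00]), 'dq': array([-1.04374242e-04, -9.77921641e-04,  6.10649967e-04, -5.50945184e-06,
        7.20359294e-04, -7.28488126e-04]), 'joint_efforts': array([ 1.34677495e-03, -6.86159348e+01,  4.87121952e+01,  1.72859518e-02,
        1.70584131e-04,  2.17145282e-05]), 'tcp_pos': array([ 0.22036549, -0.44842152,  0.23080873]), 'tcp_rot': array([-3.05891579e+00, -7.11017199e-01,  4.14834283e-04]), 'ft_force': array([ 0.19657937, -0.47446239, -0.1925025 ]), 'ft_torque': array([ 0.05476622,  0.02255845, -0.02759799]), 'finger_force': 0.0, 'finger_gap': 0.0855289001473049}
scene {'vfov': 54.88018599828656, 'cx': 326.7678096648827, 'cy': 230.36358163549426, 'position': array([ 1.19040892, -0.46102317,  0.94265065]), 'attitude': array([-2.18759629, -1.11871836,  0.42509667])}
top {'vfov': 44.471427820033874, 'cx': 323.67292984205494, 'cy': 245.53338168440922, 'position': array([0.43555169, 0.00379325, 1.66523983]), 'attitude': array([-2.17009242,  2.20912714, -0.10063479])}
```

View pics/scene0.png

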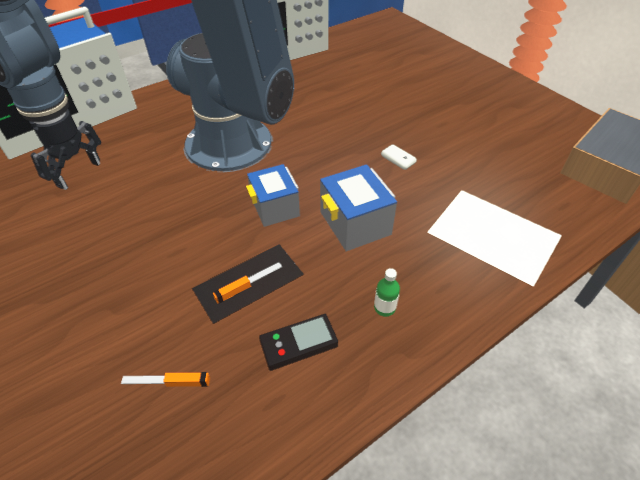

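View pics/top0.png

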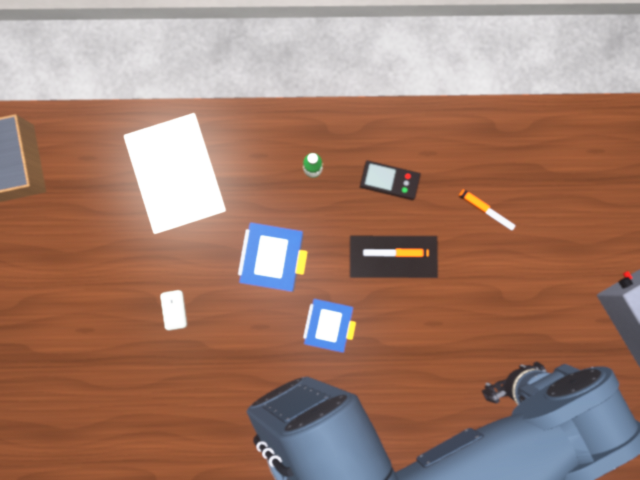

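The pictures show the mat bar (top view: handle ≈ (410,253), blade tip ≈ (363,253)), which is nearer the base than the loose one at (487,210). The large box is at (270,258) with its sill at (301,262), and the small look-alike box is at (328,325). Next I'll measure these.

```bash
cat > h.py <<'E'
import numpy as np, cv2
from scipy.spatial.transform import Rotation as R
from bench import robot
def ray(c,px,z):
    px=np.atleast_2d(np.array(px,float)); f=240/np.tan(np.radians(c["vfov"]/2))
    d=np.c_[(px[:,0]-c["cx"])/f,(px[:,1]-c["cy"])/f,np.ones(len(px))]@R.from_rotvec(c["attitude"]).as_matrix().T
    p=c["position"]; return p+d*((z-p[2])/d[:,2])[:,None]
def blobs(c,lo,hi,box,amin=15):
    h=cv2.cvtColor(c["pixels"],cv2.COLOR_RGB2HSV); m=cv2.inRange(h,np.array(lo),np.array(hi))
    k=np.zeros_like(m); x0,y0,x1,y1=box; k[y0:y1,x0:x1]=m[y0:y1,x0:x1]
    cs,_=cv2.findContours(k,cv2.RETR_EXTERNAL,cv2.CHAIN_APPROX_NONE)
    return sorted([q for q in cs if cv2.contourArea(q)>amin],key=cv2.contourArea,reverse=True)
def rect(c,q,z):
    P=ray(c,q[:,0,:],z)[:,:2]; r=cv2.minAreaRect((P*1000).astype(np.float32)); return np.round(r[0],1),np.round(r[1],1),round(r[2],1),np.round(cv2.boxPoints(r),0).tolist()
E
python3 - <<'E'
from h import *
c=robot.read_camera("top")
for n,lo,hi,b,z in [("cover",(100,120,60),(125,255,255),(225,210,315,300),.126),("small",(100,120,60),(125,255,255),(300,295,360,355),.1),("sill",(22,120,120),(35,255,255),(290,240,315,285),.115),
  ("handle",(8,150,120),(20,255,255),(345,230,440,280),.030),("blade",(0,0,150),(180,60,255),(345,230,440,280),.0185),("mat",(0,0,0),(180,255,45),(340,225,450,290),.004)]:
    for q in blobs(c,lo,hi,b)[:2]: print(n,*rect(c,q,z))
s=robot.read_camera("scene")
for n,lo,hi,b,z in [("sill",(22,120,120),(35,255,255),(315,185,345,225),.115),("handle",(8,150,120),(20,255,255),(205,260,290,310),.030),("blade",(0,0,150),(180,60,255),(230,255,290,300),.0185),("mat",(0,0,0),(180,255,45),(185,240,310,325),.004),("cover",(100,120,60),(125,255,255),(315,160,400,220),.126)]:
    for q in blobs(s,lo,hi,b)[:2]: print("S",n,*rect(s,q,z))
E
```

```text
cover [527.  117.9] [137.8 157. ] 79.3 [[437.0, 65.0], [591.0, 36.0], [617.0, 171.0], [463.0, 200.0]]
small [344.1 -29.6] [103.6 119.7] 76.8 [[274.0, -66.0], [391.0, -94.0], [414.0, 7.0], [298.0, 35.0]]
sill [512.3  38.4] [19.5 62.6] 79.6 [[480.0, 34.0], [541.0, 23.0], [545.0, 42.0], [483.0, 54.0]]
handle [ 532.6 -213.8] [264.2 137.4] 89.0 [[462.0, -345.0], [599.0, -347.0], [604.0, -83.0], [466.0, -80.0]]
handle [ 537.  -262.2] [75.9 25.2] 89.0 [[524.0, -300.0], [549.0, -300.0], [550.0, -224.0], [525.0, -224.0]]
blade [ 539.3 -178.1] [90.3 19.8] 89.0 [[529.0, -223.0], [548.0, -223.0], [550.0, -133.0], [530.0, -133.0]]
S sill [529.5  27.9] [32.  91.9] 78.8 [[481.0, 21.0], [572.0, 3.0], [578.0, 35.0], [488.0, 52.0]]
S handle [ 614.8 -220. ] [110.2  72.9] 57.2 [[554.0, -247.0], [616.0, -286.0], [675.0, -193.0], [614.0, -154.0]]
S handle [ 485.3 -264.9] [97.6 61.3] 54.2 [[432.0, -287.0], [482.0, -322.0], [539.0, -243.0], [489.0, -207.0]]
S blade [ 543.1 -180.8] [89.  17.6] 87.7 [[532.0, -225.0], [550.0, -226.0], [554.0, -137.0], [536.0, -136.0]]
S cover [532.  113.6] [139.4 160.8] 79.6 [[440.0, 60.0], [598.0, 30.0], [624.0, 168.0], [466.0, 197.0]]
```

{"method": "jog_arm", "body": {"series": [[[2.67,1.48,-1.0,0,0,0.0913,1],[2.67,1.48,-1.0,0,0,0.0913,1],[2.67,1.48,-1.0,0,0,0.0913,1],[2.67,1.48,-1.0,0,0,0.0913,1],[2.67,1.48,-1.0,0,0,0.0913,1],[2.67,1.48,-1.0,0,0,0.0913,1],[2.67,1.48,-1.0,0,0,0.0913,1],[2.67,1.48,-1.0,0,0,0.0913,1],[2.67,1.48,-1.0,0,0,0.0913,1],[2.67,1.48,-1.0,0,0,0.0913,1],[2.67,1.48,-1.0,0,0,0.0913,1],[2.67,1.48,-1.0,0,0,0.0913,1],[0,0,0,0,0,0,1],[0,0,0,0,0,0,1]]], "squeeze": 110}}

```text
clock: 1.6
tcp_pos: [0.5409, -0.2707, 0.1108]
tcp_rot: [-2.241, -2.2, 0.001]
ft_force: [-0.1, 0.6, 1.0]
finger_gap: 0.0851
finger_force: 0.0
```

{"method": "jog_arm", "body": {"series": [[[0,0,-2,0,0,0,1],[0,0,-2,0,0,0,1],[0,0,-2,0,0,0,1],[0,0,-2,0,0,0,1],[0,0,-1.3,0,0,0,1],[0,0,-1.0,0,0,0,1],[0,0,0,0,0,0,0.5],[0,0,0,0,0,0,0],[0,0,0,0,0,0,0],[0,0,0,0,0,0,0],[0,0,0,0,0,0,0],[0,0,0,0,0,0,0],[0,0,0,0,0,0,0],[0,0,0,0,0,0,0]]]}}

```text
clock: 3.0
tcp_pos: [0.5415, -0.2714, 0.0093]
tcp_rot: [2.241, 2.2, 0.001]
ft_force: [-2.5, 0.3, 9.6]
finger_gap: 0.0176
finger_force: 108.8
```

{"method": "jog_arm", "body": {"series": [[[0,0,1,0,0,0,0],[0,0,1.5,0,0,0,0],[0,0,2,0,0,0,0],[0,0,2,0,0,0,0],[0,0,2,0,0,0,0],[-0.8,1.6,1.2,0,0,-0.021,0],[-0.8,1.6,1.2,0,0,-0.021,0],[-0.8,1.6,1.2,0,0,-0.021,0],[-0.8,1.6,1,0,0,-0.021,0],[-0.8,1.6,0,0,0,-0.021,0],[-0.8,1.6,0,0,0,-0.021,0],[-0.8,1.6,0,0,0,-0.021,0],[-0.6,1.5,0,0,0,-0.021,0],[0,0,0,0,0,0,0],[0,0,0,0,0,0,0]]]}}

```text
clock: 4.5
tcp_pos: [0.4792, -0.1442, 0.1399]
tcp_rot: [2.417, 2.006, 0.001]
ft_force: [-0.7, -0.3, -1.3]
finger_gap: 0.0175
finger_force: 107.7
```

```bash
python3 - <<'E'
from h import *
t=robot.read_camera("top");s=robot.read_camera("scene")
a=cv2.resize(t["pixels"][200:320,220:420,::-1],None,fx=4,fy=4)[:, :800]
b=cv2.resize(s["pixels"][130:280,220:420,::-1],None,fx=4,fy=4)
cv2.imwrite("pics/t1.png",a);cv2.imwrite("pics/s1.png",b)
st=robot.state();print(st["tcp_pos"],st["tcp_rot"],st["ft_force"])
E
```

```text
[ 0.47927102 -0.14463105  0.13960225] [2.41808042e+00 2.00487365e+00 3.08554582e-04] [-0.98974947 -0.63887565 -1.33323861]
```

View pics/t1.png

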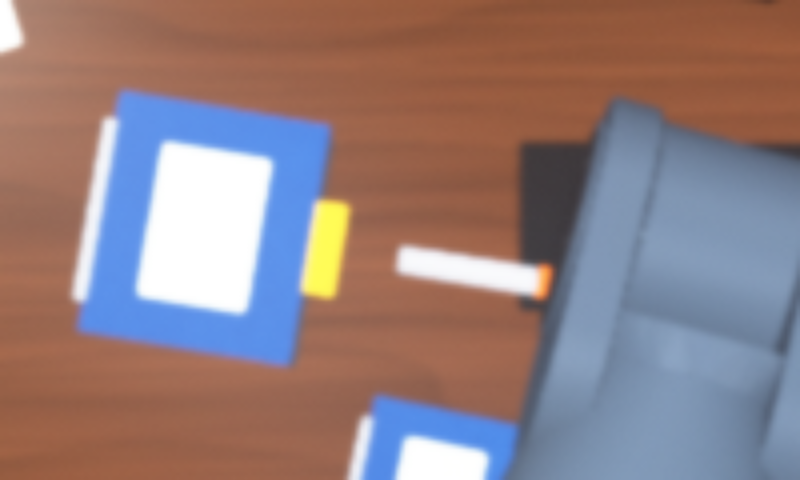

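View pics/s1.png

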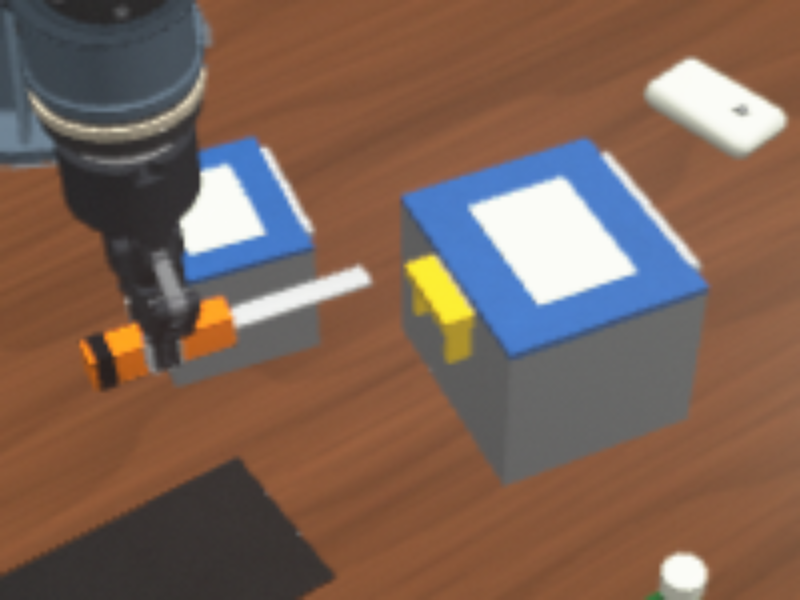

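The top crop shows the tip at full-image (320,265), just right of the sill at (301,262) and nearly in line with it. The scene crop shows the tip at (312,198) and the sill at (330,204). I'll triangulate the blade and sill.

```bash
cat >> h.py <<'E'
def tri(c1,p1,c2,p2):
    A=[];b=[]
    for c,p in((c1,p1),(c2,p2)):
        o=c["position"]; d=(ray(c,p,0)[0]-o); d/=np.linalg.norm(d); M=np.eye(3)-np.outer(d,d); A.append(M); b.append(M@o)
    return np.linalg.lstsq(np.vstack(A),np.hstack(b),rcond=None)[0]
def ends(q):
    r=cv2.minAreaRect(q); B=cv2.boxPoints(r); B=B[np.argsort(B[:,0])]; return (B[0]+B[1])/2,(B[2]+B[3])/2,r[1]
E
python3 - <<'E'
from h import *
t=robot.read_camera("top");s=robot.read_camera("scene")
W=((0,0,140),(180,60,255)); Y=((22,120,120),(35,255,255))
bt=blobs(t,*W,(312,255,358,280))[0]; bs=blobs(s,*W,(275,190,315,215))[0]
tl,tr,r1=ends(bt); sl,sr,r2=ends(bs); print(tl,tr,r1,sl,sr,r2)
tip=tri(t,tl,s,sr); base=tri(t,tr,s,sl); print("tip",tip,"base",base,np.linalg.norm(tip-base)); d=tip-base
print("pitch",np.degrees(np.arcsin(d[2]/np.linalg.norm(d))),"yaw",np.degrees(np.arctan2(d[1],d[0])))
# sill corners: top view outer edge; scene corners of cover
for n,c,b in(("t",t,(290,240,315,285)),("s",s,(315,185,345,225))):
    q=blobs(c,*Y,b)[0]; print(n,np.round(cv2.approxPolyDP(q,1.2,True)[:,0]).tolist())
qt=blobs(t,(100,120,60),(125,255,255),(225,210,315,300))[0]; qs=blobs(s,(100,120,60),(125,255,255),(315,160,400,222))[0]
for q in(qt,qs): print(np.round(cv2.approxPolyDP(cv2.convexHull(q),3,True)[:,0]).tolist())
E
```

```text
[318.80032 264.24805] [354.1747  269.90796] (35.824344635009766, 8.057516098022461) [277.75    209.25003] [311.34998 198.05005] (5.375871181488037, 35.417503356933594)
tip [ 0.5030684  -0.00789083  0.143832  ] base [ 0.48760792 -0.09780468  0.14495009] 0.09124022071559576
pitch -0.7021377408774947 yaw 80.24352674146823
t [[306, 251], [300, 250], [297, 273], [303, 273]]
s [[322, 195], [321, 198], [323, 200], [323, 207], [328, 208], [331, 213], [332, 220], [336, 219], [337, 207], [328, 194]]
[[251, 224], [301, 232], [292, 289], [240, 281]]
[[366, 165], [396, 201], [347, 218], [321, 179]]
```

```bash
python3 - <<'E'
from h import *
t=robot.read_camera("top");s=robot.read_camera("scene")
for n,a,b in[("F+x",(301.5,231.5),(347.3,217.5)),("F-x",(292.5,289.5),(320.7,178.8)),("S+x",(307,250.5),(331.3,210.7)),("S-x",(303.5,274),(321.3,196.3)),("B-x",(240,281.5),(366.5,164.7))]:
    print(n,tri(t,a,s,b))
E
```

```text
F+x [0.59157381 0.03652376 0.12225501]
F-x [0.43992189 0.0632304  0.12425586]
S+x [0.54212549 0.02353176 0.11260861]
S-x [0.48085096 0.03486608 0.10818996]
B-x [0.46329408 0.20038012 0.12098304]
```

{"method": "jog_arm", "body": {"series": [[[0.2,1.0,-0.6,0,0,0,0],[0.2,1.2,-0.6,0,0,0,0],[0.2,1.2,-0.6,0,0,0,0],[0.2,1.3,-0.5,0,0,0,0],[0,0,0,0,0,0,0],[0,0,0,0,0,0,0]]]}}

```text
clock: 5.4
tcp_pos: [0.4869, -0.0965, 0.1162]
tcp_rot: [-2.417, -2.007, 0.0]
ft_force: [1.2, 0.3, -1.1]
finger_gap: 0.018
finger_force: 107.7
```

{"method": "jog_arm", "body": {"series": [[[0,0,-0.1,0,0,0,0],[0,0,-0.1,0,0,0,0],[0,0,0,0,0,0,0]]]}}

```text
clock: 5.7
tcp_pos: [0.4869, -0.0974, 0.1143]
tcp_rot: [2.419, 2.004, -0.0]
ft_force: [0.3, -0.6, -1.3]
finger_gap: 0.0176
finger_force: 107.7
```

{"method": "jog_arm", "body": {"series": [[[0,0,-0.1,0,0,0,0],[0,0,0,0,0,0,0]]]}}

```text
clock: 5.9
tcp_pos: [0.4869, -0.0972, 0.1132]
tcp_rot: [-2.419, -2.005, 0.0]
ft_force: [0.8, 0.0, -1.5]
finger_gap: 0.0175
finger_force: 107.7
```

{"method": "jog_arm", "body": {"series": [[[0,0,-0.1,0,0,0,0],[0,0,0,0,0,0,0]]]}}

```text
clock: 6.1
tcp_pos: [0.4869, -0.0971, 0.1122]
tcp_rot: [-2.418, -2.005, 0.0]
ft_force: [0.6, 0.2, -1.5]
finger_gap: 0.0178
finger_force: 107.7
```

{"method": "jog_arm", "body": {"series": [[[0,0,-0.1,0,0,0,0],[0,0,0,0,0,0,0]]]}}

```text
clock: 6.3
tcp_pos: [0.4869, -0.0971, 0.1112]
tcp_rot: [-2.418, -2.005, 0.0]
ft_force: [0.0, -0.1, -1.2]
finger_gap: 0.0176
finger_force: 107.7
```

{"method": "jog_arm", "body": {"series": [[[0,0,-0.1,0,0,0,0],[0,0,0,0,0,0,0]]]}}

```text
clock: 6.5
tcp_pos: [0.4869, -0.0971, 0.1102]
tcp_rot: [-2.418, -2.005, 0.0]
ft_force: [0.4, -0.8, -1.3]
finger_gap: 0.0181
finger_force: 107.7
```

```bash
python3 - <<'E'
from h import *
t=robot.read_camera("top");s=robot.read_camera("scene")
a=cv2.resize(t["pixels"][230:290,270:370,::-1],None,fx=6,fy=6)
b=cv2.resize(s["pixels"][180:240,270:370,::-1],None,fx=6,fy=6)
cv2.imwrite("pics/c2.png",cv2.resize(np.vstack([a,b]),None,fx=.8,fy=.8))
E
```

```text
(no output)
```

View pics/c2.png

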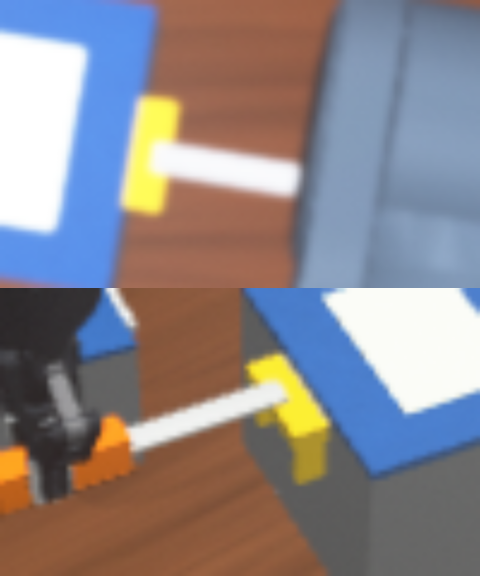

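The blade is over the middle of the sill, about halfway across the shelf, with no contact yet. I'll keep lowering it.

{"method": "jog_arm", "body": {"series": [[[0,0,-0.05,0,0,0,0],[0,0,0,0,0,0,0]]]}}

```text
clock: 6.8
tcp_pos: [0.4869, -0.0971, 0.1097]
tcp_rot: [-2.418, -2.005, 0.0]
ft_force: [0.6, -0.2, -1.5]
finger_gap: 0.0175
finger_force: 107.7
```

{"method": "jog_arm", "body": {"series": [[[0,0,-0.05,0,0,0,0],[0,0,0,0,0,0,0]]]}}

```text
clock: 7.0
tcp_pos: [0.4869, -0.0971, 0.1093]
tcp_rot: [-2.419, -2.005, -0.0]
ft_force: [-0.1, -0.5, -1.5]
finger_gap: 0.0172
finger_force: 107.7
```

{"method": "jog_arm", "body": {"series": [[[0,0,-0.05,0,0,0,0],[0,0,0,0,0,0,0]]]}}

```text
clock: 7.2
tcp_pos: [0.4869, -0.0971, 0.1088]
tcp_rot: [2.419, 2.005, -0.0]
ft_force: [-0.6, -0.3, -1.1]
finger_gap: 0.0175
finger_force: 107.7
```

{"method": "jog_arm", "body": {"series": [[[0,0,-0.05,0,0,0,0],[0,0,0,0,0,0,0]]]}}

```text
clock: 7.4
tcp_pos: [0.487, -0.0971, 0.1083]
tcp_rot: [2.418, 2.005, 0.0]
ft_force: [-0.6, -0.2, 0.2]
finger_gap: 0.0178
finger_force: 107.8
```

{"method": "jog_arm", "body": {"series": [[[0.05,0.3,0,0,0,0,0],[0.05,0.3,0,0,0,0,0],[0,0,0,0,0,0,0]]]}}

```text
clock: 7.7
tcp_pos: [0.4881, -0.0906, 0.1084]
tcp_rot: [-2.418, -2.005, -0.0]
ft_force: [1.1, 1.3, 0.5]
finger_gap: 0.0178
finger_force: 107.8
```

{"method": "jog_arm", "body": {"series": [[[0.04,0.2,0,0,0,0,0],[0.04,0.2,0,0,0,0,0],[0,0,0,0,0,0,0]]]}}

```text
clock: 8.0
tcp_pos: [0.4888, -0.0868, 0.1083]
tcp_rot: [-2.418, -2.005, -0.0]
ft_force: [-0.2, 0.5, 0.3]
finger_gap: 0.0177
finger_force: 107.8
```

{"method": "jog_arm", "body": {"series": [[[0.04,0.2,0,0,0,0,0],[0.04,0.2,0,0,0,0,0],[0,0,0,0,0,0,0]]]}}

```text
clock: 8.3
tcp_pos: [0.4896, -0.0829, 0.1083]
tcp_rot: [-2.418, -2.005, -0.0]
ft_force: [0.6, 1.9, -0.4]
finger_gap: 0.0177
finger_force: 107.8
```

{"method": "jog_arm", "body": {"series": [[[0.05,0.25,0,0,0,0,0],[0.05,0.25,0,0,0,0,0],[0,0,0,0,0,0,0]]]}}

```text
clock: 8.6
tcp_pos: [0.4906, -0.0777, 0.1083]
tcp_rot: [-2.418, -2.005, -0.0]
ft_force: [0.7, 1.2, 1.3]
finger_gap: 0.0179
finger_force: 107.8
```

{"method": "jog_arm", "body": {"series": [[[0.05,0.25,0,0,0,0,0],[0.05,0.25,0,0,0,0,0],[0,0,0,0,0,0,0]]]}}

```text
clock: 8.9
tcp_pos: [0.4916, -0.0727, 0.1083]
tcp_rot: [-2.418, -2.005, -0.0]
ft_force: [0.8, 1.7, 0.2]
finger_gap: 0.0176
finger_force: 107.8
```

{"method": "jog_arm", "body": {"series": [[[0.03,0.15,0,0,0,0,0],[0.03,0.15,0,0,0,0,0],[0,0,0,0,0,0,0]]]}}

```text
clock: 9.2
tcp_pos: [0.4922, -0.0699, 0.1083]
tcp_rot: [-2.418, -2.005, -0.0]
ft_force: [0.2, 0.1, 1.1]
finger_gap: 0.0179
finger_force: 107.9
```

```bash
python3 - <<'E'
from h import *
t=robot.read_camera("top");s=robot.read_camera("scene")
a=cv2.resize(t["pixels"][230:290,270:370,::-1],None,fx=6,fy=6)
b=cv2.resize(s["pixels"][180:240,270:370,::-1],None,fx=6,fy=6)
cv2.imwrite("pics/c3.png",cv2.resize(np.vstack([a,b]),None,fx=.8,fy=.8))
E
```

```text
(no output)
```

View pics/c3.png

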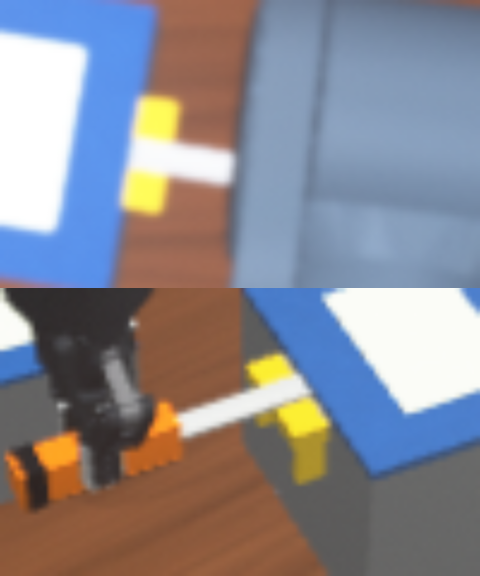

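The blade has entered the slot under the cover's front edge, centred on the sill. I'll push in the last 2 mm, then start prying about the sill edge.

{"method": "jog_arm", "body": {"series": [[[0.03,0.2,0,0,0,0,0],[0,0,0,0,0,0,0]]]}}

```text
clock: 9.5
tcp_pos: [0.4925, -0.068, 0.1083]
tcp_rot: [2.419, 2.005, 0.0]
ft_force: [1.1, 0.4, 0.8]
finger_gap: 0.0178
finger_force: 107.9
```

{"method": "jog_arm", "body": {"series": [[[0.01,0.06,-0.5,0.049,-0.009,0,0],[0.01,0.06,-0.5,0.049,-0.009,0,0],[0.02,0.1,-0.49,0.049,-0.009,0,0],[0.02,0.11,-0.49,0.049,-0.009,0,0],[0,0,0,0,0,0,0]]]}}

```text
clock: 10.0
tcp_pos: [0.4928, -0.0651, 0.0881]
tcp_rot: [-2.313, -1.915, -0.232]
ft_force: [0.6, 0.8, 2.1]
finger_gap: 0.0178
finger_force: 108.2
```

{"method": "jog_arm", "body": {"series": [[[0.03,0.15,-0.48,0.049,-0.009,0,0],[0.03,0.15,-0.48,0.049,-0.009,0,0],[0,0,0,0,0,0,0]]]}}

```text
clock: 10.3
tcp_pos: [0.4933, -0.0623, 0.0784]
tcp_rot: [-2.257, -1.869, -0.337]
ft_force: [-1.1, -1.1, 3.9]
finger_gap: 0.0181
finger_force: 108.4
```

{"method": "jog_arm", "body": {"series": [[[0.036,0.2,-0.46,0.049,-0.009,0,0],[0.036,0.2,-0.46,0.049,-0.009,0,0],[0.045,0.24,-0.44,0.049,-0.009,0,0],[0.045,0.24,-0.44,0.049,-0.009,0,0],[0,0,0,0,0,0,0]]]}}

```text
clock: 10.8
tcp_pos: [0.495, -0.0533, 0.0603]
tcp_rot: [-2.134, -1.767, -0.539]
ft_force: [-1.2, -3.5, 4.6]
finger_gap: 0.0173
finger_force: 108.7
```

{"method": "jog_arm", "body": {"series": [[[0.05,0.28,-0.41,0.049,-0.009,0,0],[0.05,0.28,-0.41,0.049,-0.009,0,0],[0,0,0,0,0,0,0]]]}}

```text
clock: 11.1
tcp_pos: [0.496, -0.0475, 0.0522]
tcp_rot: [-2.069, -1.714, -0.633]
ft_force: [-1.1, -4.3, 4.1]
finger_gap: 0.0176
finger_force: 108.7
```

```bash
python3 - <<'E'
from h import *
t=robot.read_camera("top");s=robot.read_camera("scene")
a=cv2.resize(t["pixels"][200:300,220:380,::-1],None,fx=3,fy=3)
b=cv2.resize(s["pixels"][140:240,250:410,::-1],None,fx=3,fy=3)
cv2.imwrite("pics/c4.png",np.vstack([a,b])[:600])
E
```

```text
(no output)
```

View pics/c4.png

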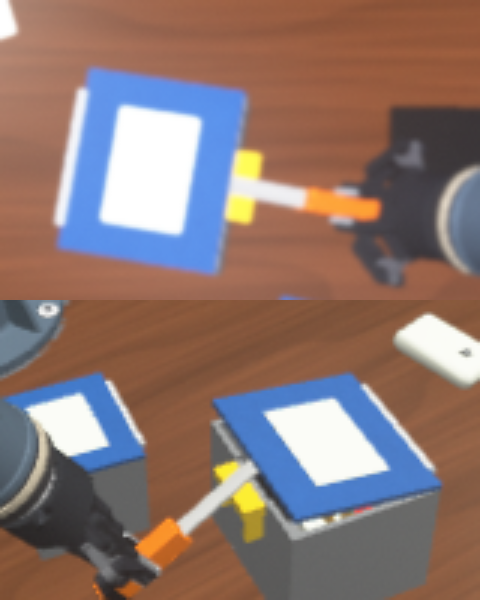

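The picture shows the cover popped free: its front edge is raised clear of the box, with the blade under it at the sill. Next I'll compute the swing path: tip following the cover's underside, bar pitch easing from 0.6 to 0.2.

```bash
cat > sw.py <<'E'
from h import *
st=robot.state(); T=st["tcp_pos"]; M=R.from_rotvec(st["tcp_rot"]).as_matrix(); print(T,M[:,2])
u=np.array([.178,.984,0]);z=np.array([0,0,1.]);S=np.array([.5115,.0292,.115])
a=M[:,2]; phi=np.arctan2(a@u,-a[2]); print("phi",phi, "lateral",np.cross(u,z)@(T-S))
f=lambda p:(np.array([np.cos(p),np.sin(p)]),np.array([-np.sin(p),np.cos(p)]))
d,n=f(phi); tc=np.array([u@(T-S),T[2]-.115]); tip=tc+.0075*n+.137*d; H=np.array([.160,.005])
rel=tip-H; th=np.arctan2(rel[1],-rel[0]); r=np.hypot(*rel); print("tip",tip,"theta",th,"r",r)
N=25; out=[]; p0=tc; ph0=phi
for k in range(1,N+1):
    t=th+(1.85-th)*k/N; rr=max(.105,r-(r-.105)*k/7); ph=phi+(.2-phi)*k/N; d,n=f(ph)
    p=H+rr*np.array([-np.cos(t),np.sin(t)])-.0075*n-.137*d; D=(p-p0)*100
    print(k,np.round(t,2),"xyz",np.round([D[0]*u[0],D[0]*u[1],D[1]],2),"dphi",round(ph-ph0,4), "tcp",np.round(S+p[0]*u+p[1]*z,4)); p0=p;ph0=ph
E
python3 sw.py
```

```text
[ 0.49626064 -0.04776673  0.05278659] [ 0.10070864  0.55095815 -0.828434  ]
phi 0.5944757533285017 lateral -0.0012954488321562886
tip [0.03084816 0.02073012] theta 0.12119860882286902 r 0.1301062408540835
1 0.19 xyz [0.06 0.36 0.99] dphi -0.0158 tcp [ 0.4982 -0.0444  0.0627]
2 0.26 xyz [0.07 0.41 0.94] dphi -0.0158 tcp [ 0.4989 -0.0403  0.0721]
3 0.33 xyz [0.08 0.45 0.88] dphi -0.0158 tcp [ 0.4997 -0.0358  0.0808]
4 0.4 xyz [0.09 0.49 0.81] dphi -0.0158 tcp [ 0.5006 -0.0309  0.089 ]
5 0.47 xyz [0.1  0.53 0.75] dphi -0.0158 tcp [ 0.5016 -0.0256  0.0964]
6 0.54 xyz [0.1  0.56 0.68] dphi -0.0158 tcp [ 0.5026 -0.02    0.1032]
7 0.61 xyz [0.1  0.58 0.61] dphi -0.0158 tcp [ 0.5036 -0.0142  0.1094]
8 0.67 xyz [0.06 0.32 0.77] dphi -0.0158 tcp [ 0.5042 -0.011   0.117 ]
9 0.74 xyz [0.07 0.36 0.74] dphi -0.0158 tcp [ 0.5049 -0.0074  0.1244]
10 0.81 xyz [0.07 0.4  0.71] dphi -0.0158 tcp [ 0.5056 -0.0034  0.1315]
11 0.88 xyz [0.08 0.44 0.67] dphi -0.0158 tcp [0.5064 0.0009 0.1382]
12 0.95 xyz [0.09 0.47 0.64] dphi -0.0158 tcp [0.5072 0.0056 0.1446]
13 1.02 xyz [0.09 0.5  0.6 ] dphi -0.0158 tcp [0.5081 0.0107 0.1505]
14 1.09 xyz [0.1  0.53 0.55] dphi -0.0158 tcp [0.5091 0.016  0.1561]
15 1.16 xyz [0.1  0.56 0.51] dphi -0.0158 tcp [0.5101 0.0215 0.1612]
16 1.23 xyz [0.1  0.58 0.47] dphi -0.0158 tcp [0.5112 0.0274 0.1659]
17 1.3 xyz [0.11 0.6  0.42] dphi -0.0158 tcp [0.5123 0.0333 0.1701]
18 1.37 xyz [0.11 0.62 0.37] dphi -0.0158 tcp [0.5134 0.0395 0.1738]
19 1.44 xyz [0.11 0.63 0.33] dphi -0.0158 tcp [0.5145 0.0458 0.1771]
20 1.5 xyz [0.12 0.64 0.28] dphi -0.0158 tcp [0.5157 0.0522 0.1798]
21 1.57 xyz [0.12 0.65 0.23] dphi -0.0158 tcp [0.5168 0.0587 0.1821]
22 1.64 xyz [0.12 0.65 0.18] dphi -0.0158 tcp [0.518  0.0651 0.1839]
23 1.71 xyz [0.12 0.65 0.13] dphi -0.0158 tcp [0.5192 0.0716 0.1852]
24 1.78 xyz [0.12 0.64 0.08] dphi -0.0158 tcp [0.5203 0.0781 0.186 ]
25 1.85 xyz [0.12 0.64 0.03] dphi -0.0158 tcp [0.5215 0.0845 0.1864]
```

{"method": "jog_arm", "body": {"series": [[[0.06,0.36,0.99,-0.0155,0.0028,0,0],[0.07,0.41,0.94,-0.0155,0.0028,0,0],[0.08,0.45,0.88,-0.0155,0.0028,0,0],[0.09,0.49,0.81,-0.0155,0.0028,0,0],[0.1,0.53,0.75,-0.0155,0.0028,0,0],[0.1,0.56,0.68,-0.0155,0.0028,0,0],[0.1,0.58,0.61,-0.0155,0.0028,0,0],[0.06,0.32,0.77,-0.0155,0.0028,0,0],[0,0,0,0,0,0,0]]]}}

```text
clock: 12.1
tcp_pos: [0.5034, -0.0097, 0.1182]
tcp_rot: [-2.15, -1.785, -0.516]
ft_force: [-0.2, -1.3, -2.5]
finger_gap: 0.0178
finger_force: 107.6
```

```bash
python3 - <<'E'
from h import *
t=robot.read_camera("top");s=robot.read_camera("scene")
a=cv2.resize(t["pixels"][200:300,220:380,::-1],None,fx=3,fy=3)
b=cv2.resize(s["pixels"][120:220,250:410,::-1],None,fx=3,fy=3)
cv2.imwrite("pics/c5.png",np.vstack([a,b])[:600])
E
```

```text
(no output)
```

View pics/c5.png

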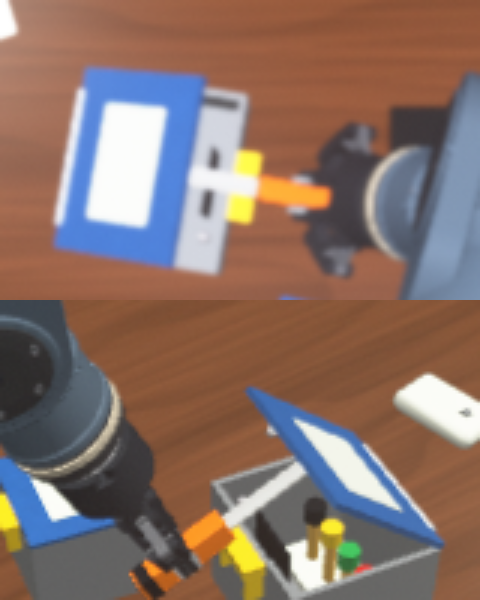

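The cover is now about 0.7 rad open and riding on the tip. The gripper is well clear of it, so I'll carry on with the swing.

{"method": "jog_arm", "body": {"series": [[[0.07,0.36,0.74,-0.0155,0.0028,0,0],[0.07,0.4,0.71,-0.0155,0.0028,0,0],[0.08,0.44,0.67,-0.0155,0.0028,0,0],[0.09,0.47,0.64,-0.0155,0.0028,0,0],[0.09,0.5,0.6,-0.0155,0.0028,0,0],[0.1,0.53,0.55,-0.0155,0.0028,0,0],[0.1,0.56,0.51,-0.0155,0.0028,0,0],[0.1,0.58,0.47,-0.0155,0.0028,0,0],[0.11,0.6,0.42,-0.0155,0.0028,0,0],[0.11,0.62,0.37,-0.0155,0.0028,0,0],[0.11,0.63,0.33,-0.0155,0.0028,0,0],[0.12,0.64,0.28,-0.0155,0.0028,0,0],[0,0,0,0,0,0,0]]]}}

```text
clock: 13.5
tcp_pos: [0.5148, 0.0541, 0.1805]
tcp_rot: [-2.265, -1.881, -0.323]
ft_force: [0.4, 0.0, -1.8]
finger_gap: 0.0178
finger_force: 108.3
```

{"method": "jog_arm", "body": {"series": [[[0.12,0.65,0.23,-0.0155,0.0028,0,0],[0.12,0.65,0.18,-0.0155,0.0028,0,0],[0.12,0.65,0.13,-0.0155,0.0028,0,0],[0.12,0.64,0.08,-0.0155,0.0028,0,0],[0.12,0.64,0.03,-0.0155,0.0028,0,0],[0,0,0,0,0,0,0],[0,0,0,0,0,0,0]]]}}

```text
clock: 14.2
tcp_pos: [0.5203, 0.0856, 0.1863]
tcp_rot: [-2.31, -1.917, -0.237]
ft_force: [0.5, -0.4, -1.8]
finger_gap: 0.0178
finger_force: 108.8
```

```bash
python3 - <<'E'
from h import *
t=robot.read_camera("top");s=robot.read_camera("scene")
a=cv2.resize(t["pixels"][200:300,200:360,::-1],None,fx=3,fy=3)
b=cv2.resize(s["pixels"][90:190,270:430,::-1],None,fx=3,fy=3)
cv2.imwrite("pics/c6.png",np.vstack([a,b])[:600])
E
python3 sw.py | head -4
```

```text
[0.52028804 0.08509214 0.18630886] [ 0.03750009  0.19940128 -0.97920012]
phi 0.20430465396229966 lateral -0.0013013697504698023
tip [0.1891912  0.10644831] theta 1.85097204823956 r 0.10556460192350935
1 1.85 xyz [-0.   -0.   -0.01] dphi -0.0002 tcp [0.5216 0.0848 0.1863]
```

View pics/c6.png

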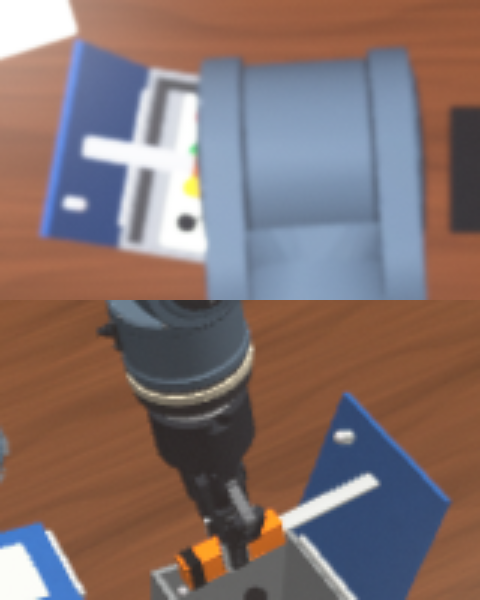

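The cover is leaning back at about 1.85 rad. I'll retract along the bar, level it and go back over the mat.

{"method": "jog_arm", "body": {"series": [[[-0.1,-0.6,0,0,0,0,0],[-0.3,-1.6,0.3,0,0,0,0],[-0.36,-2.0,0.4,0,0,0,0],[-0.36,-2.0,0.4,-0.05,0.009,0,0],[-0.36,-2.0,0.4,-0.05,0.009,0,0],[-0.36,-2.0,0.4,-0.05,0.009,0,0],[-0.36,-2.0,0.4,-0.05,0.009,0,0],[0.0,-2.0,0,0,0,0.03,0],[0.5,-2.0,0,0,0,0.03,0],[0.7,-2.3,-1,0,0,0.03,0],[0.7,-2.5,-1,0,0,0.03,0],[0.7,-2.5,-1,0,0,0.03,0],[0.7,-2.5,-1,0,0,0.018,0],[0.7,-2.5,-1,0,0,0,0],[0.5,-2.5,-1,0,0,0,0],[0,-2.5,-1,0,0,0,0],[0,-1,-1,0,0,0,0],[0,0,0,0,0,0,0],[0,0,0,0,0,0,0]]]}}

```text
clock: 16.2
tcp_pos: [0.543, -0.2594, 0.1295]
tcp_rot: [-2.242, -2.201, -0.003]
ft_force: [0.4, 0.7, -1.4]
finger_gap: 0.0181
finger_force: 108.7
```

```bash
python3 sw.py | head -2; python3 - <<'E'
from h import *
t=robot.read_camera("top");s=robot.read_camera("scene")
cv2.imwrite("pics/t7.png",t["pixels"][:,:,::-1]); cv2.imwrite("pics/s7.png",s["pixels"][:,:,::-1])
W=((0,0,140),(180,60,255))
for n,c,b in(("t",t,(320,220,460,300)),("s",s,(180,200,330,320))):
    for q in blobs(c,*W,b,60)[:3]: print(n,*ends(q))
E
```

```text
[ 0.54303169 -0.25936292  0.12947161] [ 0.00144152  0.00143888 -0.99999793]
phi 0.0016724484776544936 lateral 0.0823913872944398
t [362.  247.5] [397.  247.5] (7.0, 35.0)
s [248.20004 247.40001] [281.80002 230.60002] (6.260990142822266, 37.565940856933594)
```

```bash
python3 - <<'E'
from h import *
t=robot.read_camera("top");s=robot.read_camera("scene")
tip=tri(t,(361.7,247.5),s,(282,230.5)); b=tri(t,(397.3,247.5),s,(248,247.5)); d=tip-b
print(tip,b,np.linalg.norm(d),"pitch",np.degrees(np.arcsin(d[2]/np.linalg.norm(d))),"yaw",np.degrees(np.arctan2(d[1],d[0])))
q=blobs(t,(0,0,0),(180,255,60),(335,225,450,295),200)
for k in q[:2]: print(rect(t,k,.004))
E
```

```text
[ 0.5453415  -0.12087053  0.13554993] [ 0.54435067 -0.21265844  0.13678086] 0.09180150717393794 pitch -0.7682823669491343 yaw 89.38152765197155
```

{"method": "jog_arm", "body": {"series": [[[-0.2,-0.4,-2,0,0,0,0],[-0.2,-0.4,-2,0,0,0,0],[-0.1,-0.4,-2,0,0,0,0],[0,0,-2,0,0,0,0],[0,0,-1.5,0,0,0,0],[0,0,-1,0,0,0,0],[0,0,-0.5,0,0,0,0],[0,0,-0.5,0,0,0,0],[0,0,0,0,0,0,0],[0,0,0,0,0,0,0]]]}}

```text
clock: 17.4
tcp_pos: [0.5386, -0.2719, 0.0149]
tcp_rot: [2.24, 2.201, 0.003]
ft_force: [0.6, 0.4, -1.9]
finger_gap: 0.0177
finger_force: 108.7
```

{"method": "jog_arm", "body": {"series": [[[0,0,-0.2,0,0,0,0],[0,0,-0.1,0,0,0,0],[0,0,0,0,0,0,0]]]}}

```text
clock: 17.7
tcp_pos: [0.5383, -0.2718, 0.0114]
tcp_rot: [2.241, 2.201, 0.003]
ft_force: [-0.3, 0.0, -1.7]
finger_gap: 0.0181
finger_force: 108.7
```

{"method": "jog_arm", "body": {"series": [[[0,0,-0.1,0,0,0,0],[0,0,0,0,0,0,0]]]}}

```text
clock: 17.9
tcp_pos: [0.5383, -0.2718, 0.0103]
tcp_rot: [2.241, 2.201, 0.003]
ft_force: [0.0, 0.7, -2.1]
finger_gap: 0.0176
finger_force: 108.7
```

{"method": "jog_arm", "body": {"series": [[[0,0,-0.1,0,0,0,0],[0,0,0,0,0,0,0]]]}}

```text
clock: 18.1
tcp_pos: [0.5384, -0.2718, 0.0094]
tcp_rot: [2.241, 2.201, 0.003]
ft_force: [-0.4, 0.6, -1.8]
finger_gap: 0.0175
finger_force: 109.0
```

{"method": "jog_arm", "body": {"series": [[[0,0,-0.05,0,0,0,0],[0,0,0,0,0,0,0]]]}}

```text
clock: 18.3
tcp_pos: [0.5384, -0.2718, 0.0093]
tcp_rot: [2.241, 2.201, 0.003]
ft_force: [-2.1, 1.8, 4.7]
finger_gap: 0.0175
finger_force: 110.0
```

Contact with the mat. I'll release slowly and lift away.

{"method": "jog_arm", "body": {"series": [[[0,0,0,0,0,0,0.3],[0,0,0,0,0,0,0.4],[0,0,0,0,0,0,0.7],[0,0,0,0,0,0,1],[0,0,0,0,0,0,1],[0,0,0,0,0,0,1],[0,0,0,0,0,0,1],[0,0,1,0,0,0,1],[0,0,2,0,0,0,1],[0,0,3,0,0,0,1],[0,0,3,0,0,0,1],[-1,-1,3,0,0,0,1],[-2,-2,1,0,0,0,1],[-2,-2,0,0,0,0,1],[-2,-2,0,0,0,0,1],[-2,-2,0,0,0,0,1],[-2,-2,0,0,0,0,1],[0,0,0,0,0,0,1],[0,0,0,0,0,0,1]]]}}

```text
clock: 20.2
tcp_pos: [0.4282, -0.3821, 0.1396]
tcp_rot: [2.242, 2.199, 0.003]
ft_force: [1.0, 0.2, 0.8]
finger_gap: 0.0853
finger_force: 0.0
```

```bash
python3 - <<'E'
from h import *
s=robot.read_camera("scene");t=robot.read_camera("top")
cv2.imwrite("pics/f.png",np.hstack([s["pixels"][100:400,170:470,::-1],t["pixels"][130:430,200:500,::-1]]))
q=blobs(t,(0,0,140),(180,60,255),(345,230,440,285))[0]; print(rect(t,q,.0185)); print(robot.state()["finger_gap"])
E
```

```text
(array([ 539.3, -178. ]), array([90.3, 19.8]), 89.0, [[529.0, -223.0], [548.0, -223.0], [550.0, -133.0], [530.0, -133.0]])
0.08540725362905677
```

View pics/f.png

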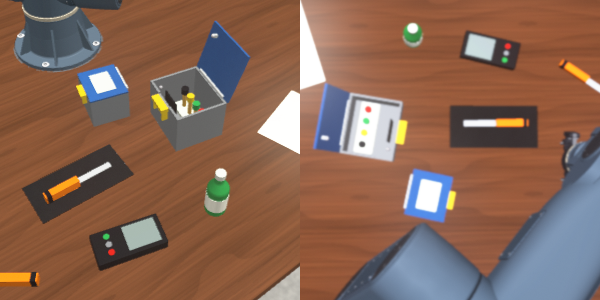

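The cover stands open past upright, the bar lies level on the mat where it started, and the bystanders haven't moved.

```bash
python3 -c "
from bench import robot
print(robot.job_done())"
```

```text
the job is handed in; nothing more can be done
None
```

I handed the job in at about 20 s of robot time: the last pictures show the cover open past upright, the bar released and lying flat on the mat, and the meter and bottle not visibly moved (the mouse was out of the final picture, but the arm never went near it); the hand-in returned no verdict.

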